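# Take up the end play of a circuit-board holder

## Robot

A 6-joint arm with a two-finger parallel gripper is mounted at the origin on the work surface. World frame = base frame: x ahead of the robot, y to its left, z up, the work surface at z = 0. Lengths are in m, angles in rad, forces in N, time in s.
With the tool pointing down it reaches from about 0.3 to 0.775 m from the base axis. Payload 14.6 kg.
Tool frame: the origin (TCP) lies on the centre line of the jaws, within the pads' length; the fingertips stand 25 mm ahead of it and the grasp point (between the pads) lies 6 mm ahead of it (ctrl.tip_reach is the distance from the TCP to the fingertips, in m); z points along the fingers, y is the line along which they close (so a half turn about z gives the same grasp; the last joint's range is limited). The gripper opens to 94 mm and grips with 3 to 60 N. Pads are 16 mm wide; open, the fingers measure 119 mm over their backs; the gripper's body (75 mm by 177 mm) begins 78 mm behind the grasp point.
Start: joints at [-1.338, 0.3, 1.521, -0, 1.321, -0.067], TCP at [0.162, -0.525, 0.23] pointing down, gripper open.
Joint ranges: [-3.03, 3.03], [-0.79, 2.21], [0.23, 2.52], [-1.04, 4.18], [0, 3.07], [-2.55, 2.55]. Speed limits (rad/s): [2.22, 2.22, 2.57, 3.14, 3.14, 3.14].

## Interface

Orientations are given as [roll, pitch, yaw] about the fixed x, y, z axes, in that order (R = Rz(yaw) Ry(pitch) Rx(roll)).
In Python, from station import ctrl gives the robot as it stands. The module is installed in compiled form; this text tells all that it offers.
- The arm moves only by the tool apply_moves, never from a script. Its argument "deltas" is a list of rows, each a list of 7 numbers: the closure in counts, from 0 (fully open) to 255 (shut), then the shift along the world's x, y, z in cm, then the turn, a rotation vector about the world's x, y, z in rad. In form: [[jaw, tx, ty, tz, ax, ay, az], ...]. A call has 1 to 10 rows; each row shifts and turns the commanded pose from where the row before left it; what a row does not reach is not made up. A row lasts 1/10 s, in which the tool goes at most 50 mm and 8.59 degrees, less where a joint would pass 70% of its speed; a pose out of reach is approached as far as the arm can. A call with a gripper value outside its range is refused whole. The fingers move at their own pace and stop on an object; "grip_force" is the grip in N (left out, the last holds). Time passes only in rows, so rows that do not move let the fingers close. It gives the time, the measured TCP pose, the force, the opening and the grip force at its end, in the units of the state.
- ctrl.get_obs(): the state, without advancing time (a new reading comes with each control period).
- ctrl.camera(name): name is "side" or "top" or "wrist"; returns a dict with "img" (400x640x3 uint8, red, green, blue), "K" (3x3 intrinsics, pixels), "pose" (4x4, takes a point from camera to world coordinates); the wrist camera has in their place "hand_eye" (4x4, takes a point from camera to tool coordinates, whose origin is the TCP and whose axes are the flange's). Camera axes: x right, y up, looking along -z (the intrinsics and any distortion apply to the point x, -y, -z); pixel columns grow to the right and rows downward; lengths in m; the calibration is good to about 2 mm. A picture is of the moment at which its call begins: read the wrist's pose just before it. There is no depth.
- ctrl.hand_in(): hands the job in; it is judged then, once.
The state is a dict: "time_s": time; "qpos": joint angles; "joint_vel": joint speeds; "tau": joint torques, N m; "ee_pos": TCP position; "eef_rot": TCP orientation; "force": force on the tool from outside, world axes, zero at the start; "moment": the same for the moment, N m; "grip_width": finger opening in m; "grip_force": force on a finger pad.
Only numpy, scipy, OpenCV 4.12 (cv2) and the standard library are available. Lean on these libraries where they do the work, as an engineer would, in place of code of your own. Each camera call takes 0.05 s, during which the arm holds its last target. There are 200 camera calls.

## Task

The board frame of the circuit-board holder has come loose on its axle: take hold of the frame and rock it along the axle with a light push of about 7 newtons, first against the dark fixed post, then back against the blue sliding post, to feel how much play there is. Let go, push the blue post in until that play is just gone and no further, so that the posts pinch the frame only lightly (under 4 newtons), and take the hand away. Then check by rocking the frame once more the same way (fixed post, then blue post), and leave the frame level, free of play and let go, with the other things on the table undisturbed.

Things in the scene. Friction and masses are not known exactly. Their poses are not given: they have to be found in the camera images.
- holder: circuit-board holder, fixed to the table: aluminium rail 40 mm wide, 430 mm long (y), top 32 mm up, on two dark cross feet of 150 mm. Origin on the table under the middle of the axle, z up, y along rail and axle from the dark fixed post (-y) to the blue sliding post (+y). Axle 90 mm above the table. A hidden spring washer in each post takes the axle pin's end: 3 N per mm, solid after 5 mm
- fixed_post: dark cast post that does not move: pillar 34 mm wide (x), 30 mm thick (y), inner face at y = -130 mm, outer face at -160 mm in the holder's frame; round bearing boss at its head, top 107 mm above the table; saddle 60 x 44 mm up to 46 mm. Its origin and axes are the holder's
- sliding_post: blue cast post of the same shape, stiff on the rail: about 10 N moves it either way and it stays where left; brass thumbscrew low on its -x side. Its origin is the holder's, shifted as the post slides; its inner face is 135 mm, its outer face 165 mm along y from there. It can go in some 20 mm. How deep the bearing sits in it cannot be seen and differs by up to 8 mm from run to run
- post_outer_face (a point): point on the flat outer (+y) face of the blue post's pillar, mid-width, 75 mm above the table; the face is clear from 46 to 107 mm above the table. Axes as the holder's. Pushing here towards -y moves the post in; once the play is gone, each further mm raises the pinch on the frame by about 1.5 N on top of the 10 N of drag
- board_frame: aluminium frame 150 (x) by 180 mm (y), bars 12 mm wide, 14 mm high, green board 128 x 76 mm in its middle, parts up to 17 mm high. Origin on the axle at the frame's centre, axes as the holder's when level. It shifts along the axle with under 1 N of drag from washer to washer (play 3 to 13 mm at the start) and turns about the axle with a friction of 0.35 N m; it starts within 0.06 rad of level
- frame_end_bar (a point): middle of the section of the frame's end bar next to the dark post (12 mm wide along y, 14 mm high, 90 mm above the table), 40 mm off the axle on the holder's -x side: a place to pinch the bar across y from above. 40 mm clear to the dark post, 40 mm clear to the board. Axes as the frame's
- iron_stand: black soldering-iron rest with sponge and coil funnel, 70 x 130 x 90 mm; origin under its centre
- parts_tray: grey zinc tray with three compartments, 60 x 170 x 30 mm, behind the holder; origin under its centre
- red_pliers: pliers with red grips, about 195 mm, lying flat; origin near the joint
- black_pliers: pliers with black grips, about 150 mm, lying flat; origin near the joint
- yellow_cutters: cutters with yellow grips, about 130 mm, lying flat; origin near the joint
- screwdriver: amber-handled screwdriver, 170 mm, lying in front of the holder along its rail; origin under its centre
- wooden_jig: stepped wooden soldering jig with copper wires, 150 x 150 x 42 mm; origin under its centre
- tip_tin: round steel tin with brass wool, 60 mm across, 28 mm high; origin under its centre

How it is judged:
On the way, in this order (a step that is already met when the one before it is completed fails the run):
1. the held frame is rocked against the dark fixed post (over 2 N) (contact force between the fingers and board_frame above 0.5 N and contact force between fixed_post and board_frame above 2 N), for 0.1 s.
2. the held frame is rocked back against the blue post (over 2 N) (contact force between the fingers and board_frame above 0.5 N and contact force between sliding_post and board_frame above 2 N), for 0.1 s.
3. the blue post is pushed in so that both posts bear on the frame with 0.3 to 4 N, and post and frame are let go (contact force between sliding_post and board_frame between 0.3 and 4 N and contact force between fixed_post and board_frame above 0.3 N and contact force between the fingers and board_frame below 0.2 N and contact force between the fingers and sliding_post below 0.2 N), for 0.3 s.
4. check: the held frame is pressed towards the fixed post (over 5 N there) (contact force between the fingers and board_frame above 0.5 N and contact force between fixed_post and board_frame above 5 N), for 0.1 s.
5. check: the held frame is pressed towards the blue post (over 5 N there) (contact force between the fingers and board_frame above 0.5 N and contact force between sliding_post and board_frame above 5 N), for 0.1 s.
At the end, for the whole second after the job is handed in: The frame is free of play: both posts bear on it with 0.3 to 4 N; it lies level within 0.2 rad, at rest and let go (contact force between sliding_post and board_frame between 0.3 and 4 N and contact force between fixed_post and board_frame above 0.3 N and angle between board_frame's own z axis and vertical below 0.2 rad and linear speed of board_frame below 0.01 m/s); the robot touches nothing.
It fails at once if a post presses on the frame with more than 12 N (contact force between any of sliding_post, fixed_post and board_frame above 12 N).
It fails at once if another thing on the table is moved by more than 20 mm (distance of any of iron_stand, parts_tray, red_pliers, black_pliers, yellow_cutters, screwdriver, wooden_jig, tip_tin from where it was at the start of the episode above 0.02 m).
It also fails if it takes over 72 s, if anything falls off the work surface, if the arm or the gripper's body presses on something with over 40 N, if the wrist force passes 120 N, or if a joint passes its speed limit or range.

## Working session

There is one attempt and no reset: what is moved stays moved. The work goes in short steps, Python scripts to look and compute and a tool call to move; the robot and the scene stay as the last step left them, time stands still between calls to the robot, and variables do not carry over. Pictures are saved under pics/ and viewed, at most 10 in all, crops included, and the job is handed in when it is done.

Besides the shell and the picture viewer there is one more tool, called after "Emit:" as a command line: name --pt "numbers of a row" for each row, then --argument value for the rest. apply_moves: Moves the arm, as the interface text tells. Its arguments: {"type":"object","properties":{"deltas":{"type":"array"},"grip_force":{"type":"number"}},"required":["deltas"]}

```bash
mkdir -p pics; cat > h.py <<'E'
import numpy as np, cv2
from station import ctrl
from scipy.spatial.transform import Rotation as R
def cam(n):
    o=ctrl.get_obs(); c=ctrl.camera(n)
    if 'pose' in c: T=np.array(c['pose'])
    else:
        W=np.eye(4); W[:3,:3]=R.from_euler('xyz',o['eef_rot']).as_matrix(); W[:3,3]=o['ee_pos']; T=W@np.array(c['hand_eye'])
    return c['img'],np.array(c['K']),T,c
def ray(K,T,uv,z,dist=None):
    uv=np.atleast_2d(uv).astype(float)
    d=np.c_[(uv[:,0]-K[0,2])/K[0,0],-(uv[:,1]-K[1,2])/K[1,1],-np.ones(len(uv))]@T[:3,:3].T
    return T[:3,3]+d*((z-T[2,3])/d[:,2])[:,None]
def proj(K,T,P):
    p=(np.atleast_2d(P)-T[:3,3])@T[:3,:3]
    return np.c_[K[0,2]+K[0,0]*p[:,0]/-p[:,2],K[1,2]-K[1,1]*p[:,1]/-p[:,2]]
def save(n,img): cv2.imwrite('pics/'+n+'.png',img[:,:,::-1])
E
python3 - <<'E'
from h import *
print(ctrl.get_obs(), ctrl.tip_reach)
for n in('top','side'):
    i,K,T,c=cam(n); save(n+'0',i); print(n,c.keys(),K.round(1).tolist(),T.round(3).tolist())
E
```

```text
{'time_s': 0.0, 'qpos': array([-1.33762107e+00,  3.00479992e-01,  1.52156680e+00, -3.74543313e-05,
        1.32072040e+00, -6.66049021e-02]), 'joint_vel': array([-0.00041832,  0.00104852,  0.00054619, -0.00031926, -0.00105542,
       -0.00135073]), 'tau': array([ 2.47311807e-03, -5.31799042e+01, -3.52732766e+01,  7.09143095e-02,
        2.44248554e-02, -2.98726172e-05]), 'ee_pos': array([ 0.16235247, -0.5252468 ,  0.22988748]), 'eef_rot': array([-3.14041831e+00, -4.19741431e-05,  2.99789422e-01]), 'force': array([0.44458043, 0.65537862, 0.72315591]), 'moment': array([ 0.04361185,  0.01662323, -0.02504885]), 'grip_force': 0.0, 'grip_width': 0.09397363546276605} 0.025
top dict_keys(['img', 'K', 'pose']) [[371.8, 0.0, 313.0], [0.0, 371.8, 199.4], [0.0, 0.0, 1.0]] [[-0.004, 0.994, -0.113, 0.41], [-1.0, -0.006, -0.02, 0.002], [-0.02, 0.113, 0.993, 1.2], [0.0, 0.0, 0.0, 1.0]]
side dict_keys(['img', 'K', 'pose']) [[377.2, 0.0, 321.5], [0.0, 377.2, 200.9], [0.0, 0.0, 1.0]] [[-0.88, 0.365, -0.304, 0.21], [-0.475, -0.672, 0.569, 0.638], [0.004, 0.645, 0.764, 0.922], [0.0, 0.0, 0.0, 1.0]]
```

View pics/top0.png

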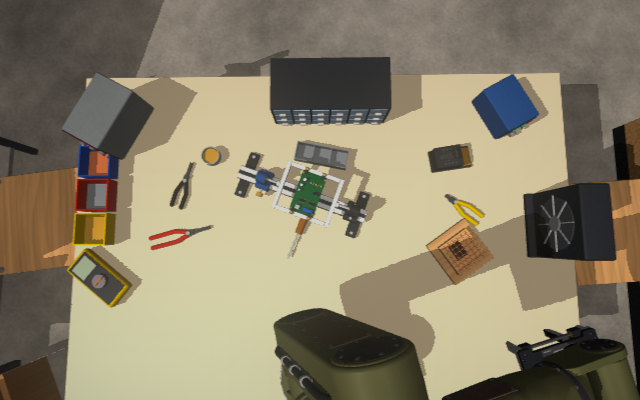

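View pics/side0.png

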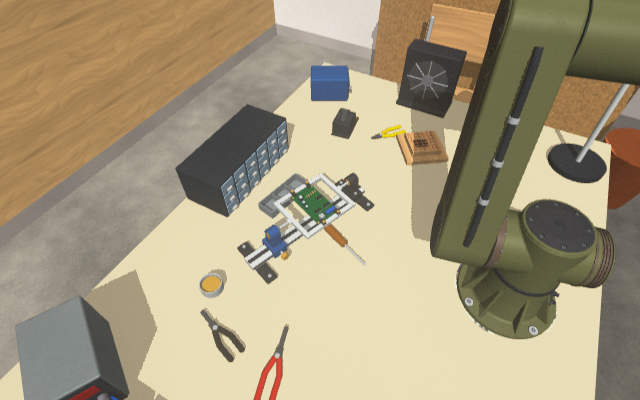

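The top view shows the holder tilted across the centre: blue post near (262,180), dark post near (352,207), frame centred near (308,193), and the screwdriver at (298,238). The side view agrees.

```bash
python3 - <<'E'
from h import *
i,K,T,c=cam('top')
hsv=cv2.cvtColor(i,cv2.COLOR_RGB2HSV)
x0,y0,x1,y1=225,140,385,260
s=hsv[y0:y1,x0:x1]; 
blue=((s[...,0]>100)&(s[...,0]<130)&(s[...,1]>110)&(s[...,2]>50)).astype(np.uint8)
blue[:, 60:]=0
ys,xs=np.nonzero(blue); uv=np.array([xs.mean()+x0,ys.mean()+y0]); print('blue',uv,ys.size,ray(K,T,uv,.09))
dark=(s[...,2]<75).astype(np.uint8)
n,l,st,ce=cv2.connectedComponentsWithStats(dark)
for k in range(1,n):
    if st[k,4]>60: print('dark',st[k],ce[k]+[x0,y0],ray(K,T,ce[k]+[x0,y0],.02))
w=((s[...,1]<40)&(s[...,2]>170)).astype(np.uint8)
n,l,st,ce=cv2.connectedComponentsWithStats(w)
for k in range(1,n):
    if st[k,4]>60:
        ys,xs=np.nonzero(l==k); r=cv2.minAreaRect(np.c_[xs+x0,ys+y0].astype(np.float32)); b=cv2.boxPoints(r)
        print('white',st[k],r); print(ray(K,T,b,.097).round(4))
save('topcrop',cv2.resize(i[y0:y1,x0:x1],None,fx=5,fy=5,interpolation=cv2.INTER_CUBIC))
E
```

```text
blue [260.98347107 180.30578512] 121 [[0.59542496 0.18142154 0.09      ]]
dark [ 21  13  14  16 124] [252.41935484 161.08064516] [[0.67047835 0.22137136 0.02      ]]
dark [ 10  39  15  18 137] [242.32116788 186.93430657] [[0.58595278 0.25279759 0.02      ]]
dark [114  52  30  45 502] [354.78685259 212.70318725] [[ 0.50071019 -0.10727102  0.02      ]]
white [ 44  21  37  53 402] ((283.1214294433594, 184.6509246826172), (29.731117248535156, 49.93513488769531), 19.179006576538086)
[[0.5244 0.1798 0.097 ]
 [0.668  0.1316 0.097 ]
 [0.6371 0.0464 0.097 ]
 [0.4947 0.0955 0.097 ]]
white [15 26 17  8 64] ((248.07298278808594, 169.7992706298828), (17.0871524810791, 3.6737375259399414), 19.983104705810547)
[[0.6306 0.2462 0.097 ]
 [0.6412 0.2426 0.097 ]
 [0.6229 0.1935 0.097 ]
 [0.6123 0.1972 0.097 ]]
white [12 33 19 10 77] ((246.11679077148438, 177.67881774902344), (19.650224685668945, 3.9300448894500732), 19.98310661315918)
[[0.6075 0.2555 0.097 ]
 [0.6188 0.2517 0.097 ]
 [0.5978 0.1953 0.097 ]
 [0.5865 0.1992 0.097 ]]
white [ 85  35  35  52 386] ((330.79925537109375, 201.927001953125), (26.74139404296875, 50.236228942871094), 19.983104705810547)
[[ 0.471   0.0339  0.097 ]
 [ 0.6127 -0.0182  0.097 ]
 [ 0.5844 -0.0932  0.097 ]
 [ 0.4436 -0.0403  0.097 ]]
```

View pics/topcrop.png

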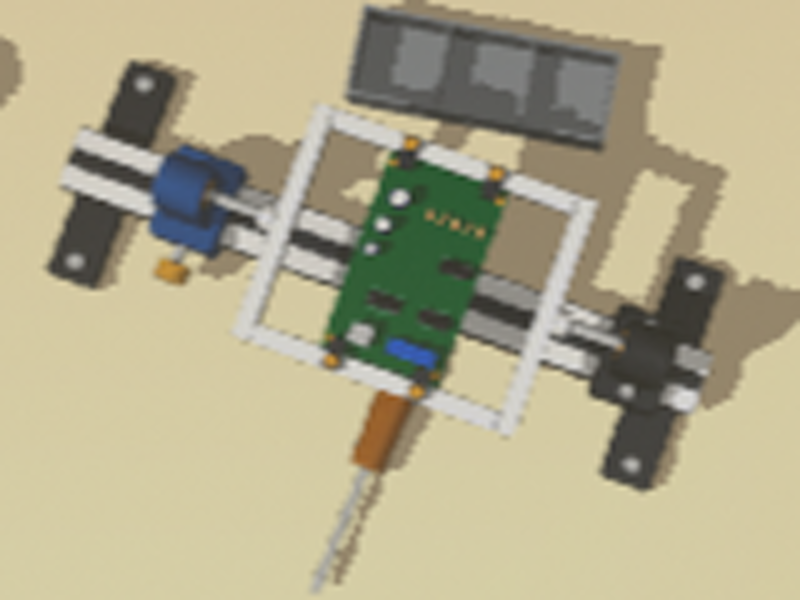

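Zoomed crop: the frame's outer corners are at crop pixels (320,107), (597,205), (515,432) and (235,330). The blue post is at about (200,195) and the dark post at about (640,355).

```bash
python3 - <<'E'
from h import *
i,K,T,c=cam('top')
uv=np.array([[320,107],[597,205],[515,432],[235,330]])/5.+[225,140]
P=ray(K,T,uv,.097); A,B,C,D=P; print(P.round(4))
print([np.linalg.norm(P[k]-P[k-1]).round(4) for k in range(4)])
y=(A-B)+(D-C); y/=np.linalg.norm(y); yaw=np.arctan2(-y[0],y[1]); x=np.array([y[1],-y[0],0]); ce=P.mean(0)
x2=(A-D)+(B-C); print('yaw',yaw,np.arctan2(x2[1],x2[0]),'centre',ce)
b=ce-.084*y-.04*x; print('bar',b)
print('post face if sym',ce+.165*y,'blue',ce+.15*y, 'dark', ce-.145*y)
for n,s in(('blueface',.165),('darkpost',-.145)): print(n,proj(K,T,(ce+s*y)*[1,1,0]+[0,0,.1]))
E
```

```text
[[ 0.6515  0.0959  0.097 ]
 [ 0.5903 -0.0707  0.097 ]
 [ 0.4546 -0.0204  0.097 ]
 [ 0.5163  0.1464  0.097 ]]
[np.float64(0.1444), np.float64(0.1775), np.float64(0.1447), np.float64(0.1778)]
yaw -0.35341824762924334 -0.35609231738986175 centre [0.55317205 0.03780898 0.097     ]
bar [ 0.48657128 -0.02715513  0.097     ]
post face if sym [0.61027968 0.19261118 0.097     ] blue [0.60508808 0.17853825 0.097     ] dark [ 0.50298657 -0.09822931  0.097     ]
blueface [[256.80635629 174.91638267]]
darkpost [[354.17645201 209.86999444]]
```

Emit:
apply_moves --pt "0 2.5 3.8 0 0 0 -0.05" --pt "0 2.5 3.8 0 0 0 -0.05" --pt "0 2.5 3.8 0 0 0 -0.05" --pt "0 2.5 3.8 0 0 0 -0.05" --pt "0 2.5 3.8 0 0 0 -0.05" --pt "0 2.5 3.8 0 0 0 -0.05" --pt "0 2.5 3.8 0 0 0 -0.05" --pt "0 2.5 3.8 0 0 0 -0.05" --pt "0 2.5 3.8 0 0 0 -0.05" --pt "0 2.5 3.8 0 0 0 -0.05"

```text
time_s: 1.2
ee_pos: [0.4131, -0.1437, 0.2306]
eef_rot: [3.142, -0.0, -0.202]
force: [0.2, -1.4, -0.9]
grip_width: 0.0941
grip_force: 0.0
```

Emit:
apply_moves --pt "0 2.5 3.9 0 0 0 -0.05" --pt "0 2.5 3.9 0 0 0 -0.05" --pt "0 2.4 4.0 0 0 0 -0.05" --pt "0 0 0 0 0 0 0" --pt "0 0 0 0 0 0 0"

```text
time_s: 1.7
ee_pos: [0.4864, -0.0268, 0.2301]
eef_rot: [3.141, 0.001, -0.348]
force: [-0.6, -0.4, -0.9]
grip_width: 0.0943
grip_force: 0.0
```

```bash
python3 - <<'E'
from h import *
i,K,T,c=cam('wrist'); save('w1',i); o=ctrl.get_obs(); print(o['ee_pos'],o['eef_rot'],o['force'],o['time_s'],K,T.round(3))
print(proj(K,T,[[.4866,-.0272,.097],[.5903,-.0707,.097],[.4546,-.0204,.097]]))
E
```

```text
[ 0.48613301 -0.0276629   0.2302047 ] [ 3.14129186e+00  5.80128350e-04 -3.49246995e-01] [ 0.37175528 -0.16566591 -0.31127728] 1.75 [[307.20168312   0.         320.28814582]
 [  0.         307.20168312 196.85496427]
 [  0.           0.           1.        ]] [[-0.341  0.913  0.225  0.552]
 [-0.94  -0.331 -0.082 -0.05 ]
 [-0.    -0.24   0.971  0.383]
 [ 0.     0.     0.     1.   ]]
[[321.66026515 195.67022892]
 [328.20214729  70.15944355]
 [326.21371761 227.71488182]]
```

View pics/w1.png

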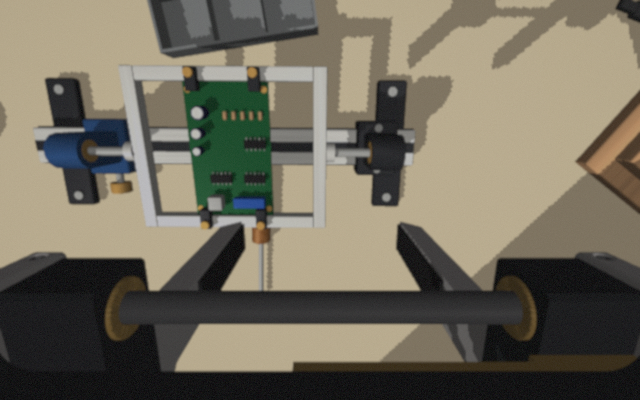

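The wrist view shows the dark-side end bar at columns 313–328, rows 67–227, the axle at row ~152, the dark boss at (385,152) and the blue boss at (65,150). I'll measure the bar, the posts and the level.

```bash
cat > m.py <<'E'
from h import *
i=cv2.imread('pics/w1.png')[:,:,::-1]
o=ctrl.get_obs(); _,K,T,_=cam('wrist')
s=cv2.cvtColor(i,cv2.COLOR_RGB2HSV)
w=(s[...,1]<40)&(s[...,2]>150)
L=[]
for r in (90,105,120,180,195,205):
    c=np.nonzero(w[r,300:345])[0]+300; L.append([(c.min()+c.max())/2,r,c.max()-c.min()+1])
L=np.array(L); print(L); P=ray(K,T,L[:,:2],.097); print(P.round(4))
p=np.polyfit(P[:,0],P[:,1],1); print('bar yaw',np.arctan(p[0]))
r2=[]
for r in (90,105,120,180,195,205):
    c=np.nonzero(w[r,120:162])[0]+120; r2.append([(c.min()+c.max())/2,r])
Q=ray(K,T,r2,.097); print('leftbar',Q.round(4), np.arctan(np.polyfit(Q[:,0],Q[:,1],1)[0]))
for n,uv,z in(('darkboss in/out',[[369,152],[405,152]],.1),('blue in/out',[[98,152],[45,150]],.1),('axle pts',[[345,152],[170,0]],.09)): print(n,ray(K,T,uv,z).round(4).tolist())
# side bars near (x-) and far (x+) of frame centre rows
for c in (230,290): 
    rr=np.nonzero(w[:,c])[0]; print(c,rr[(rr<90)|(rr>200)])
E
python3 m.py
```

```text
[[320.  90.  13.]
 [319. 105.  13.]
 [319. 120.  13.]
 [319. 180.  13.]
 [319. 195.  13.]
 [319. 205.  13.]]
[[ 0.5771 -0.0594  0.097 ]
 [ 0.5654 -0.0542  0.097 ]
 [ 0.5532 -0.0497  0.097 ]
 [ 0.5015 -0.0309  0.097 ]
 [ 0.4878 -0.0259  0.097 ]
 [ 0.4785 -0.0225  0.097 ]]
bar yaw -0.35453571985727284
leftbar [[0.6351 0.0999 0.097 ]
 [0.6232 0.1044 0.097 ]
 [0.6105 0.1077 0.097 ]
 [0.5583 0.1252 0.097 ]
 [0.5446 0.1302 0.097 ]
 [0.5351 0.1331 0.097 ]] -0.31998733092365533
darkboss in/out [[0.5109, -0.083, 0.1], [0.4996, -0.114, 0.1]]
blue in/out [[0.5957, 0.1502, 0.1], [0.6139, 0.1948, 0.1]]
axle pts [[0.5172, -0.0628, 0.09], [0.6892, 0.0352, 0.09]]
230 [ 67  68  69  70  71  72  73  74  75  76  77  78  79 217 218 219 220 221
 222 223]
290 [ 67  68  69  70  71  72  73  74  75  76  77  78  79  80 217 218 219 220
 221 222 223 224 225 226 227]
```

Emit:
apply_moves --pt "150 0.1 0.2 -2 0 0 0" --pt "150 0 0 -2 0 0 0" --pt "150 0 0 -2 0 0 0" --pt "150 0 0 0 0 0 0" --pt "150 0 0 0 0 0 0" --grip_force 10

```text
time_s: 2.3
ee_pos: [0.4873, -0.0263, 0.1711]
eef_rot: [-3.142, -0.0, -0.351]
force: [0.2, 0.0, 1.2]
grip_width: 0.0574
grip_force: 0.0
```

```bash
python3 - <<'E'
from h import *
i,K,T,c=cam('wrist'); save('w2',i); o=ctrl.get_obs(); print(o['ee_pos'],o['eef_rot'],o['force'],o['grip_width'])
s=cv2.cvtColor(i,cv2.COLOR_RGB2HSV); w=(s[...,1]<40)&(s[...,2]>150)
ax=np.array([.4872,-.0257,.097]); print(proj(K,T,ax))
E
```

```text
[ 0.48766352 -0.02615227  0.17156641] [-3.14134834e+00 -1.25813508e-03 -3.51149142e-01] [-0.02238884  0.70725959  0.90115264] 0.05321515432648327
[[320.9866282 214.607941 ]]
```

View pics/w2.png

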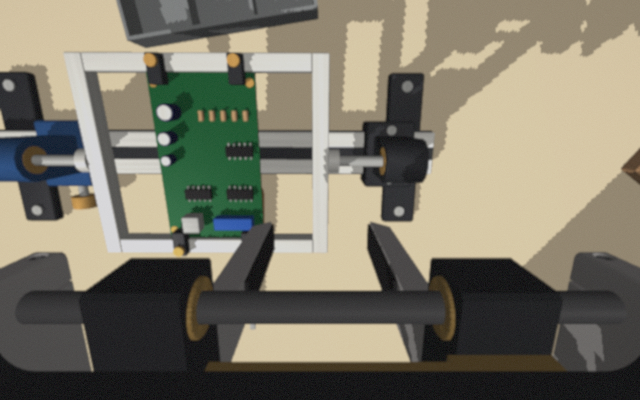

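The bar is centred at column 320, between the fingers as expected. I'll lower and close.

Emit:
apply_moves --pt "150 0 0 -2.5 0 0 0" --pt "150 0 0 -2.5 0 0 0" --pt "150 0 0 -2.4 0 0 0" --pt "150 0 0 0 0 0 0" --pt "150 0 0 0 0 0 0" --grip_force 10

```text
time_s: 2.85
ee_pos: [0.488, -0.0257, 0.0978]
eef_rot: [-3.141, -0.001, -0.35]
force: [-0.2, -0.0, -0.2]
grip_width: 0.0386
grip_force: 0.0
```

Emit:
apply_moves --pt "200 0 0 0 0 0 0" --pt "225 0 0 0 0 0 0" --pt "240 0 0 0 0 0 0" --pt "255 0 0 0 0 0 0" --pt "255 0 0 0 0 0 0" --pt "255 0 0 0 0 0 0" --pt "255 0 0 0 0 0 0" --pt "255 0 0 0 0 0 0" --grip_force 15

```text
time_s: 3.65
ee_pos: [0.4877, -0.0255, 0.0969]
eef_rot: [-3.141, -0.001, -0.35]
force: [-0.7, 0.1, 6.4]
grip_width: 0.0119
grip_force: 15.0
```

Emit:
apply_moves --pt "255 -0.035 -0.094 0 0 0 0" --pt "255 -0.035 -0.094 0 0 0 0" --pt "255 0 0 0 0 0 0"

```text
time_s: 3.95
ee_pos: [0.4869, -0.0274, 0.0969]
eef_rot: [-3.141, -0.001, -0.35]
force: [-2.6, 0.1, 6.0]
grip_width: 0.012
grip_force: 15.0
```

Emit:
apply_moves --pt "255 -0.035 -0.094 0 0 0 0" --pt "255 0 0 0 0 0 0"

```text
time_s: 4.15
ee_pos: [0.4866, -0.0282, 0.0969]
eef_rot: [-3.141, -0.001, -0.35]
force: [-1.7, 1.9, 5.9]
grip_width: 0.0116
grip_force: 15.0
```

Emit:
apply_moves --pt "255 -0.035 -0.094 0 0 0 0" --pt "255 0 0 0 0 0 0"

```text
time_s: 4.35
ee_pos: [0.4863, -0.029, 0.0969]
eef_rot: [-3.141, -0.001, -0.35]
force: [-0.3, 3.4, 5.5]
grip_width: 0.0116
grip_force: 15.0
```

Emit:
apply_moves --pt "255 -0.035 -0.094 0 0 0 0" --pt "255 0 0 0 0 0 0"

```text
time_s: 4.55
ee_pos: [0.4861, -0.0297, 0.0969]
eef_rot: [-3.14, -0.001, -0.35]
force: [0.8, 5.8, 4.3]
grip_width: 0.0122
grip_force: 15.0
```

Emit:
apply_moves --pt "255 -0.02 -0.05 0 0 0 0" --pt "255 0 0 0 0 0 0"

```text
time_s: 4.75
ee_pos: [0.4859, -0.0301, 0.0969]
eef_rot: [-3.14, -0.001, -0.35]
force: [1.2, 5.7, 4.2]
grip_width: 0.0117
grip_force: 15.0
```

```bash
cat > f.py <<'E'
from h import *
y=np.array([.347,.938,0]); F=[];P=[]
for k in range(6):
    ctrl.camera('top'); o=ctrl.get_obs(); F.append(o['force']); P.append(o['ee_pos'])
F=np.array(F);P=np.array(P); f=F@y
print('t',o['time_s'],'s mm',(P@y).mean().round(5)*1e3,'f',f.mean().round(2),'sd',f.std().round(2),'F',F.mean(0).round(2),'P',P.mean(0).round(5))
E
python3 f.py
```

```text
t 5.05 s mm 140.41 f 6.22 sd 0.43 F [0.83 6.33 4.61] P [ 0.48596 -0.03008  0.09694]
```

Emit:
apply_moves --pt "255 0.035 0.094 0 0 0 0" --pt "255 0.035 0.094 0 0 0 0" --pt "255 0.035 0.094 0 0 0 0" --pt "255 0 0 0 0 0 0"

```text
time_s: 5.45
ee_pos: [0.4868, -0.0277, 0.0969]
eef_rot: [-3.141, -0.001, -0.35]
force: [-0.2, 1.6, 6.2]
grip_width: 0.0117
grip_force: 15.0
```

```bash
python3 f.py
```

```text
t 5.75 s mm 142.91 f 0.67 sd 0.32 F [-0.87  1.03  5.99] P [ 0.48682 -0.02774  0.09692]
```

Emit:
apply_moves --pt "255 0.035 0.094 0 0 0 0" --pt "255 0.035 0.094 0 0 0 0" --pt "255 0 0 0 0 0 0"

```text
time_s: 6.05
ee_pos: [0.4875, -0.0259, 0.0969]
eef_rot: [-3.141, -0.001, -0.35]
force: [-1.8, 1.3, 5.4]
grip_width: 0.012
grip_force: 15.0
```

```bash
python3 f.py
```

```text
t 6.35 s mm 144.87 f 0.41 sd 0.33 F [-1.1   0.84  5.76] P [ 0.48749 -0.0259   0.09692]
```

Emit:
apply_moves --pt "255 0.035 0.094 0 0 0 0" --pt "255 0.035 0.094 0 0 0 0" --pt "255 0 0 0 0 0 0"

```text
time_s: 6.65
ee_pos: [0.4882, -0.024, 0.0969]
eef_rot: [-3.141, -0.001, -0.35]
force: [-1.4, 0.4, 5.6]
grip_width: 0.0117
grip_force: 15.0
```

Emit:
apply_moves --pt "255 0.035 0.094 0 0 0 0" --pt "255 0 0 0 0 0 0"

```text
time_s: 6.85
ee_pos: [0.4886, -0.0231, 0.0969]
eef_rot: [-3.141, -0.001, -0.35]
force: [-1.2, -0.1, 5.8]
grip_width: 0.0121
grip_force: 15.0
```

Emit:
apply_moves --pt "255 0.035 0.094 0 0 0 0" --pt "255 0 0 0 0 0 0"

```text
time_s: 7.05
ee_pos: [0.4889, -0.0221, 0.0969]
eef_rot: [-3.141, -0.001, -0.35]
force: [-1.4, 0.6, 5.8]
grip_width: 0.0118
grip_force: 15.0
```

```bash
python3 f.py
```

```text
t 7.35 s mm 148.89 f 0.72 sd 0.28 F [-1.12  1.18  5.83] P [ 0.48888 -0.02212  0.09692]
```

Emit:
apply_moves --pt "255 0.035 0.094 0 0 0 0" --pt "255 0 0 0 0 0 0"

```text
time_s: 7.55
ee_pos: [0.4893, -0.0212, 0.0969]
eef_rot: [-3.141, -0.001, -0.35]
force: [-0.5, 1.2, 6.4]
grip_width: 0.0119
grip_force: 15.0
```

Emit:
apply_moves --pt "255 0.035 0.094 0 0 0 0" --pt "255 0 0 0 0 0 0"

```text
time_s: 7.75
ee_pos: [0.4896, -0.0203, 0.0969]
eef_rot: [-3.141, -0.001, -0.35]
force: [-1.7, 0.7, 6.7]
grip_width: 0.0122
grip_force: 15.0
```

Emit:
apply_moves --pt "255 0.035 0.094 0 0 0 0" --pt "255 0 0 0 0 0 0"

```text
time_s: 7.95
ee_pos: [0.4899, -0.0193, 0.0969]
eef_rot: [-3.141, -0.001, -0.35]
force: [-0.8, 1.7, 6.1]
grip_width: 0.0116
grip_force: 15.0
```

Emit:
apply_moves --pt "255 0.035 0.094 0 0 0 0" --pt "255 0 0 0 0 0 0"

```text
time_s: 8.15
ee_pos: [0.4903, -0.0183, 0.0969]
eef_rot: [-3.141, -0.001, -0.35]
force: [-1.1, 0.7, 6.9]
grip_width: 0.0118
grip_force: 15.0
```

Emit:
apply_moves --pt "255 0.035 0.094 0 0 0 0" --pt "255 0 0 0 0 0 0"

```text
time_s: 8.35
ee_pos: [0.4906, -0.0174, 0.0969]
eef_rot: [-3.141, -0.001, -0.35]
force: [-1.6, 0.3, 4.9]
grip_width: 0.0116
grip_force: 15.0
```

Emit:
apply_moves --pt "255 0.035 0.094 0 0 0 0" --pt "255 0 0 0 0 0 0"

```text
time_s: 8.55
ee_pos: [0.491, -0.0166, 0.0969]
eef_rot: [-3.142, -0.001, -0.35]
force: [-2.1, -0.8, 6.7]
grip_width: 0.0116
grip_force: 15.0
```

```bash
python3 f.py
```

```text
t 8.85 s mm 154.76999999999998 f -0.97 sd 0.41 F [-2.03 -0.29  6.53] P [ 0.49093 -0.01661  0.09692]
```

Emit:
apply_moves --pt "255 0.035 0.094 0 0 0 0" --pt "255 0 0 0 0 0 0"

```text
time_s: 9.05
ee_pos: [0.4912, -0.0158, 0.0969]
eef_rot: [3.141, -0.001, -0.35]
force: [-2.1, -1.5, 6.9]
grip_width: 0.0117
grip_force: 15.0
```

```bash
python3 f.py
```

```text
t 9.35 s mm 155.57999999999998 f -2.67 sd 0.26 F [-2.62 -1.88  6.94] P [ 0.49121 -0.01585  0.09691]
```

Emit:
apply_moves --pt "255 0.035 0.094 0 0 0 0" --pt "255 0 0 0 0 0 0"

```text
time_s: 9.55
ee_pos: [0.4915, -0.0151, 0.0969]
eef_rot: [3.141, -0.0, -0.35]
force: [-3.0, -3.9, 6.4]
grip_width: 0.0118
grip_force: 15.0
```

```bash
python3 f.py
```

```text
t 9.85 s mm 156.37 f -4.6 sd 0.59 F [-2.92 -3.82  6.74] P [ 0.4915  -0.01511  0.09692]
```

Emit:
apply_moves --pt "255 -0.035 -0.094 0 0 0 0" --pt "255 -0.035 -0.094 0 0 0 0" --pt "255 -0.035 -0.094 0 0 0 0" --pt "255 0 0 0 0 0 0" --pt "200 0 0 0 0 0 0" --pt "150 0 0 0 0 0 0" --pt "150 0 0 0 0 0 0" --pt "150 0 0 0 0 0 0"

```text
time_s: 10.65
ee_pos: [0.4903, -0.0175, 0.0963]
eef_rot: [3.142, 0.0, -0.35]
force: [1.0, 0.1, -0.0]
grip_width: 0.0377
grip_force: 0.0
```

Emit:
apply_moves --pt "150 0 0 1 0 0 0" --pt "150 0 0 3 0 0 0" --pt "150 0 0 4 0 0 0" --pt "150 0 0 4 0 0 0" --pt "200 1.9 3.4 0 0 0 0" --pt "255 1.9 3.4 0 0 0 0" --pt "255 1.9 3.4 0 0 0 0" --pt "255 1.9 3.4 0 0 0 0"

```text
time_s: 11.45
ee_pos: [0.5669, 0.12, 0.2174]
eef_rot: [-3.141, -0.001, -0.35]
force: [0.7, -0.9, 0.4]
grip_width: 0.0101
grip_force: 0.0
```

```bash
python3 f.py
```

```text
t 11.75 s mm 309.3 f 0.1 sd 1.84 F [ 0.3  -0.01  0.03] P [0.56675 0.12008 0.21672]
```

Emit:
apply_moves --pt "255 1.9 3.5 0 0 0 0" --pt "255 1.9 3.5 0 0 0 0" --pt "255 1.9 3.5 0 0 0 0" --pt "255 0 0 0 0 0 0" --pt "255 0 0 0 0 0 0"

```text
time_s: 12.25
ee_pos: [0.6232, 0.2228, 0.2163]
eef_rot: [3.141, 0.0, -0.35]
force: [-0.4, -1.0, -0.1]
grip_width: 0.0002
grip_force: 0.0
```

```bash
python3 - <<'E'
from h import *
i,K,T,c=cam('wrist'); save('w3',i); o=ctrl.get_obs(); print(o['ee_pos'],o['eef_rot'],o['force'],o['grip_width'])
s=cv2.cvtColor(i,cv2.COLOR_RGB2HSV)
b=((s[...,0]>100)&(s[...,0]<130)&(s[...,1]>110)&(s[...,2]>40)).astype(np.uint8)
n,l,st,ce=cv2.connectedComponentsWithStats(b)
for k in range(1,n):
    if st[k,4]>300: print(st[k],ce[k])
x=np.array([.938,-.347,0]);y=np.array([.347,.938,0])
print('predicted post outer top / axle', proj(K,T,[x*.507+y*.395+[0,0,.1],x*.507+y*.365+[0,0,.1]]))
E
```

```text
[0.62317553 0.22221607 0.21661846] [ 3.14129343e+00  8.86080055e-05 -3.51166163e-01] [-0.47538844 -0.40764185 -0.15943161] 0.0003619736064834121
[ 343  160   47   55 2169] [365.80359613 187.09543568]
[513 243  36  14 446] [531.10986547 249.13901345]
predicted post outer top / axle [[354.70812802 200.76649162]
 [387.86276553 200.9013408 ]]
```

View pics/w3.png

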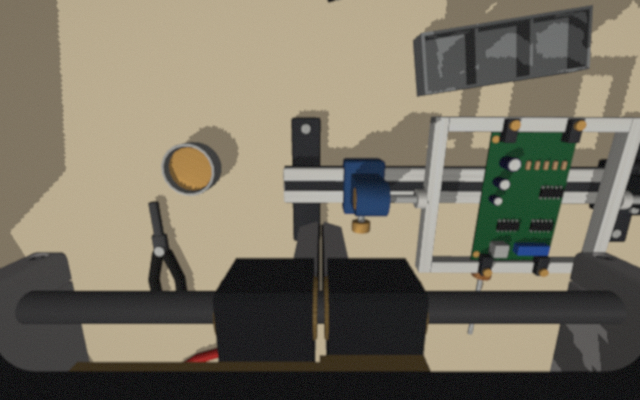

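The blue boss spans columns 352–389, rows 177–217, with its outer face at column ~353 (predicted 355). I'll lower behind it and approach.

Emit:
apply_moves --pt "255 0 0 -3 0 0 0" --pt "255 0 0 -4 0 0 0" --pt "255 0 0 -4 0 0 0" --pt "255 0 0 -2 0 0 0" --pt "255 0 0 0 0 0 0" --pt "255 0 0 0 0 0 0"

```text
time_s: 12.9
ee_pos: [0.6238, 0.2226, 0.088]
eef_rot: [-3.141, -0.001, -0.351]
force: [0.2, -0.1, -0.1]
grip_width: 0.0006
grip_force: 0.0
```

Emit:
apply_moves --pt "255 -0.14 -0.375 0 0 0 0" --pt "255 -0.14 -0.375 0 0 0 0" --pt "255 -0.14 -0.375 0 0 0 0" --pt "255 0 0 0 0 0 0"

```text
time_s: 13.3
ee_pos: [0.6192, 0.2117, 0.087]
eef_rot: [-3.141, -0.001, -0.351]
force: [-0.0, -0.2, 0.0]
grip_width: 0.0003
grip_force: 0.0
```

```bash
python3 f.py
```

```text
t 13.6 s mm 413.96 f 0.11 sd 0.27 F [0.13 0.07 0.22] P [0.61921 0.21225 0.0866 ]
```

Emit:
apply_moves --pt "255 -0.07 -0.188 0 0 0 0" --pt "255 -0.07 -0.188 0 0 0 0" --pt "255 0 0 0 0 0 0"

```text
time_s: 13.9
ee_pos: [0.6177, 0.2082, 0.0864]
eef_rot: [3.142, 0.0, -0.35]
force: [0.7, -0.8, 0.3]
grip_width: 0.0006
grip_force: 0.0
```

Emit:
apply_moves --pt "255 -0.035 -0.094 0 0 0 0" --pt "255 0 0 0 0 0 0"

```text
time_s: 14.1
ee_pos: [0.6174, 0.2075, 0.0865]
eef_rot: [3.142, 0.0, -0.35]
force: [0.2, 0.0, -0.4]
grip_width: 0.0003
grip_force: 0.0
```

Emit:
apply_moves --pt "255 -0.035 -0.094 0 0 0 0" --pt "255 0 0 0 0 0 0"

```text
time_s: 14.3
ee_pos: [0.6171, 0.2065, 0.0864]
eef_rot: [3.142, 0.0, -0.35]
force: [-0.8, 0.2, 0.5]
grip_width: 0.0005
grip_force: 0.0
```

Emit:
apply_moves --pt "255 -0.035 -0.094 0 0 0 0" --pt "255 0 0 0 0 0 0"

```text
time_s: 14.5
ee_pos: [0.6167, 0.2056, 0.0864]
eef_rot: [3.142, 0.0, -0.35]
force: [-0.2, 0.1, -0.6]
grip_width: 0.0007
grip_force: 0.0
```

Emit:
apply_moves --pt "255 -0.035 -0.094 0 0 0 0" --pt "255 0 0 0 0 0 0"

```text
time_s: 14.7
ee_pos: [0.6163, 0.2046, 0.0864]
eef_rot: [-3.142, 0.0, -0.35]
force: [-0.0, 0.1, -0.2]
grip_width: 0.0004
grip_force: 0.0
```

Emit:
apply_moves --pt "255 -0.035 -0.094 0 0 0 0" --pt "255 0 0 0 0 0 0"

```text
time_s: 14.9
ee_pos: [0.6162, 0.2044, 0.0865]
eef_rot: [-3.14, -0.001, -0.35]
force: [3.0, 4.1, -1.7]
grip_width: 0.0005
grip_force: 2.6
```

Emit:
apply_moves --pt "255 -0.035 -0.094 0 0 0 0" --pt "255 0 0 0 0 0 0"

```text
time_s: 15.1
ee_pos: [0.616, 0.2038, 0.0865]
eef_rot: [-3.139, -0.001, -0.35]
force: [4.3, 7.8, -3.3]
grip_width: 0.0004
grip_force: 4.2
```

```bash
python3 f.py
```

```text
t 15.4 s mm 404.94 f 8.11 sd 0.55 F [ 4.26  7.07 -2.7 ] P [0.61602 0.20382 0.08652]
```

Emit:
apply_moves --pt "255 -0.035 -0.094 0 0 0 0" --pt "255 -0.035 -0.094 0 0 0 0" --pt "255 0 0 0 0 0 0"

```text
time_s: 15.7
ee_pos: [0.6154, 0.202, 0.0866]
eef_rot: [-3.139, -0.001, -0.35]
force: [5.8, 8.1, -4.0]
grip_width: 0.0004
grip_force: 4.6
```

```bash
python3 f.py
```

```text
t 16.0 s mm 403.04 f 9.02 sd 0.21 F [ 4.69  7.88 -3.18] P [0.61536 0.20204 0.08653]
```

Emit:
apply_moves --pt "255 -0.035 -0.094 0 0 0 0" --pt "255 -0.035 -0.094 0 0 0 0" --pt "255 -0.035 -0.094 0 0 0 0" --pt "255 0 0 0 0 0 0"

```text
time_s: 16.4
ee_pos: [0.6143, 0.1992, 0.0865]
eef_rot: [-3.139, -0.001, -0.35]
force: [4.8, 7.2, -3.1]
grip_width: 0.0002
grip_force: 4.6
```

```bash
python3 f.py
```

```text
t 16.7 s mm 400.02 f 9.26 sd 0.53 F [ 4.79  8.1  -3.5 ] P [0.61431 0.1992  0.08654]
```

Emit:
apply_moves --pt "255 -0.035 -0.094 0 0 0 0" --pt "255 -0.035 -0.094 0 0 0 0" --pt "255 -0.035 -0.094 0 0 0 0" --pt "255 -0.035 -0.094 0 0 0 0" --pt "255 -0.035 -0.094 0 0 0 0" --pt "255 0 0 0 0 0 0"

```text
time_s: 17.3
ee_pos: [0.6126, 0.1945, 0.0865]
eef_rot: [-3.139, -0.001, -0.35]
force: [4.8, 9.0, -2.8]
grip_width: 0.0001
grip_force: 4.6
```

```bash
python3 f.py
```

```text
t 17.6 s mm 395.0 f 9.18 sd 0.31 F [ 4.89  7.98 -3.02] P [0.61257 0.1945  0.08653]
```

Emit:
apply_moves --pt "255 -0.035 -0.094 0 0 0 0" --pt "255 0 0 0 0 0 0"

```text
time_s: 17.8
ee_pos: [0.6122, 0.1936, 0.0865]
eef_rot: [-3.139, -0.001, -0.35]
force: [5.9, 8.5, -3.4]
grip_width: 0.0008
grip_force: 4.8
```

```bash
python3 f.py
```

```text
t 18.1 s mm 394.04 f 9.65 sd 0.57 F [ 5.11  8.4  -3.21] P [0.61223 0.1936  0.08652]
```

Emit:
apply_moves --pt "255 -0.035 -0.094 0 0 0 0" --pt "255 0 0 0 0 0 0"

```text
time_s: 18.3
ee_pos: [0.6119, 0.1927, 0.0865]
eef_rot: [-3.139, -0.001, -0.35]
force: [6.2, 7.9, -3.5]
grip_width: 0.0004
grip_force: 5.1
```

```bash
python3 f.py;python3 f.py
```

```text
t 18.6 s mm 393.14 f 10.21 sd 0.81 F [ 5.69  8.78 -3.34] P [0.61192 0.19275 0.08653]
t 18.9 s mm 393.14 f 9.9 sd 0.58 F [ 5.14  8.65 -3.23] P [0.61191 0.19276 0.08653]
```

Emit:
apply_moves --pt "255 -0.02 -0.047 0 0 0 0" --pt "255 0 0 0 0 0 0"

```text
time_s: 19.1
ee_pos: [0.6118, 0.1924, 0.0865]
eef_rot: [-3.139, -0.001, -0.35]
force: [5.9, 9.2, -3.6]
grip_width: 0.0006
grip_force: 5.6
```

```bash
python3 f.py;python3 f.py
```

```text
t 19.4 s mm 392.73999999999995 f 11.06 sd 0.2 F [ 6.06  9.55 -3.91] P [0.61178 0.19238 0.08654]
t 19.7 s mm 392.75 f 10.96 sd 0.46 F [ 6.07  9.43 -4.12] P [0.61178 0.19239 0.08653]
```

Emit:
apply_moves --pt "255 -0.01 -0.025 0 0 0 0" --pt "255 0 0 0 0 0 0"

```text
time_s: 19.9
ee_pos: [0.6117, 0.1922, 0.0865]
eef_rot: [-3.139, -0.001, -0.35]
force: [5.3, 9.6, -4.8]
grip_width: 0.0006
grip_force: 5.9
```

```bash
python3 f.py;python3 f.py
```

```text
t 20.2 s mm 392.56 f 11.67 sd 0.34 F [ 6.56 10.01 -4.52] P [0.61172 0.19221 0.08656]
t 20.5 s mm 392.56 f 11.22 sd 0.75 F [ 6.65  9.5  -4.53] P [0.61171 0.19221 0.08654]
```

Emit:
apply_moves --pt "255 0.07 0.188 0 0 0 0" --pt "255 0.35 0.94 0 0 0 0" --pt "255 0.35 0.94 0 0 0 0" --pt "255 0 0 4 0 0 0" --pt "255 0 0 4 0 0 0" --pt "255 0 0 4 0 0 0" --pt "150 0 0 0 0 0 0" --pt "150 0 0 0 0 0 0"

```text
time_s: 21.3
ee_pos: [0.6191, 0.2121, 0.2069]
eef_rot: [-3.141, -0.001, -0.35]
force: [-0.7, -0.2, -0.4]
grip_width: 0.0127
grip_force: 0.0
```

```bash
python3 f.py
```

```text
t 21.6 s mm 413.16999999999996 f -0.47 sd 0.29 F [-0.21 -0.42 -0.27] P [0.61856 0.21165 0.20508]
```

Emit:
apply_moves --pt "150 -1.9 -3.4 0 0 0 0" --pt "150 -1.9 -3.4 0 0 0 0" --pt "150 -1.9 -3.4 0 0 0 0" --pt "150 -1.9 -3.4 0 0 0 0" --pt "150 -1.9 -3.4 0 0 0 0" --pt "150 -1.9 -3.5 0 0 0 0" --pt "150 -1.8 -3.5 -3 0 0 0" --pt "150 0 0 0 0 0 0" --pt "150 0 0 0 0 0 0"

```text
time_s: 22.5
ee_pos: [0.4868, -0.0289, 0.1763]
eef_rot: [3.142, 0.001, -0.352]
force: [0.5, -0.0, 0.5]
grip_width: 0.0385
grip_force: 0.0
```

```bash
python3 - <<'E'
from h import *
i,K,T,c=cam('wrist'); save('w4',i); o=ctrl.get_obs(); print(o['ee_pos'],o['eef_rot'],o['force'],o['grip_width'],o['time_s'])
print(o['ee_pos']@[.347,.938,0],o['ee_pos']@[.938,-.347,0])
E
```

```text
[ 0.4873444  -0.02825165  0.17682058] [-3.14134376e+00 -4.14131026e-04 -3.50594089e-01] [-0.25914666  0.10933563  0.1283073 ] 0.038951001907696445 22.55
0.14260845973910477 0.46693237367854235
```

View pics/w4.png

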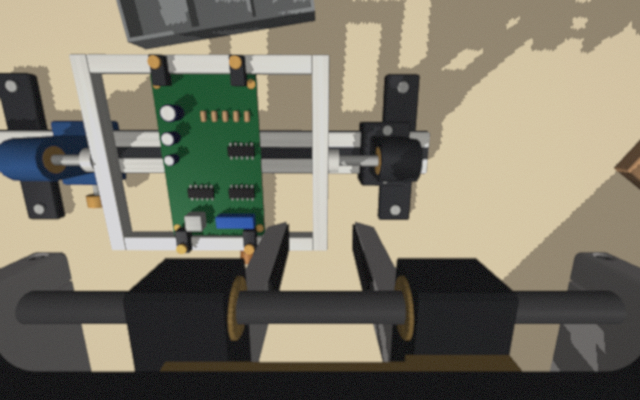

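The bar is again centred at columns 313–327, the frame looks level, and the blue post now sits close to it. I'll lower and grip.

Emit:
apply_moves --pt "150 -0.02 -0.05 -2.5 0 0 0" --pt "150 0 0 -2.5 0 0 0" --pt "150 0 0 -2.5 0 0 0" --pt "150 0 0 -0.4 0 0 0" --pt "150 0 0 0 0 0 0" --pt "150 0 0 0 0 0 0" --grip_force 8

```text
time_s: 23.15
ee_pos: [0.4876, -0.0287, 0.0988]
eef_rot: [-3.141, -0.002, -0.35]
force: [0.3, 0.9, 0.1]
grip_width: 0.0384
grip_force: 0.0
```

Emit:
apply_moves --pt "180 0 0 0 0 0 0" --pt "200 0 0 0 0 0 0" --pt "220 0 0 0 0 0 0" --pt "235 0 0 0 0 0 0" --pt "255 0 0 0 0 0 0" --pt "255 0 0 0 0 0 0" --pt "255 0 0 0 0 0 0"

```text
time_s: 23.85
ee_pos: [0.4869, -0.0289, 0.0977]
eef_rot: [-3.141, -0.0, -0.35]
force: [0.1, 0.9, 5.6]
grip_width: 0.012
grip_force: 8.0
```

```bash
python3 f.py
```

```text
t 24.15 s mm 141.82 f 1.26 sd 0.64 F [-0.9   1.68  5.59] P [ 0.48686 -0.02892  0.09774]
```

Emit:
apply_moves --pt "255 0 0 0 0 0 0" --pt "255 -0.035 -0.094 0 0 0 0" --pt "255 0 0 0 0 0 0" --grip_force 15

```text
time_s: 24.45
ee_pos: [0.4866, -0.0296, 0.0977]
eef_rot: [-3.141, -0.001, -0.35]
force: [-0.4, 4.1, 4.7]
grip_width: 0.0115
grip_force: 15.0
```

```bash
python3 f.py
```

```text
t 24.75 s mm 141.07 f 4.33 sd 0.41 F [0.2  4.54 4.67] P [ 0.4866  -0.02961  0.09774]
```

Emit:
apply_moves --pt "255 -0.02 -0.047 0 0 0 0" --pt "255 0 0 0 0 0 0"

```text
time_s: 24.95
ee_pos: [0.4864, -0.03, 0.0977]
eef_rot: [-3.141, -0.001, -0.35]
force: [0.3, 5.9, 5.1]
grip_width: 0.0122
grip_force: 15.0
```

```bash
python3 f.py
```

```text
t 25.25 s mm 140.65 f 5.32 sd 0.51 F [1.1  5.26 5.31] P [ 0.48645 -0.03001  0.09775]
```

Emit:
apply_moves --pt "255 -0.025 -0.07 0 0 0 0" --pt "255 0 0 0 0 0 0"

```text
time_s: 25.45
ee_pos: [0.4862, -0.0306, 0.0978]
eef_rot: [-3.14, -0.001, -0.35]
force: [1.1, 7.4, 4.5]
grip_width: 0.012
grip_force: 15.0
```

```bash
python3 f.py
```

```text
t 25.75 s mm 140.06 f 6.75 sd 0.43 F [1.86 6.51 4.46] P [ 0.48625 -0.03057  0.09774]
```

Emit:
apply_moves --pt "255 -0.018 -0.047 0 0 0 0" --pt "255 0 0 0 0 0 0"

```text
time_s: 25.95
ee_pos: [0.4861, -0.0309, 0.0977]
eef_rot: [-3.14, -0.001, -0.35]
force: [1.7, 7.1, 4.1]
grip_width: 0.0119
grip_force: 15.0
```

```bash
python3 f.py
```

```text
t 26.25 s mm 139.66 f 7.96 sd 0.53 F [1.66 7.87 4.88] P [ 0.4861  -0.03094  0.09774]
```

Emit:
apply_moves --pt "255 0.035 0.094 0 0 0 0" --pt "255 0.035 0.094 0 0 0 0" --pt "255 0.035 0.094 0 0 0 0" --pt "255 0 0 0 0 0 0"

```text
time_s: 26.65
ee_pos: [0.4869, -0.0287, 0.0977]
eef_rot: [-3.142, -0.0, -0.35]
force: [-0.0, 0.9, 6.1]
grip_width: 0.012
grip_force: 15.0
```

```bash
python3 f.py
```

```text
t 26.95 s mm 141.99 f 1.1 sd 0.45 F [-1.03  1.56  5.95] P [ 0.48691 -0.02875  0.09772]
```

Emit:
apply_moves --pt "255 0.018 0.047 0 0 0 0" --pt "255 0 0 0 0 0 0"

```text
time_s: 27.15
ee_pos: [0.487, -0.0284, 0.0977]
eef_rot: [3.141, -0.0, -0.35]
force: [-1.7, -0.3, 5.6]
grip_width: 0.012
grip_force: 15.0
```

```bash
python3 f.py
```

```text
t 27.45 s mm 142.32 f -0.36 sd 0.43 F [-1.47  0.16  6.09] P [ 0.48703 -0.02844  0.09774]
```

Emit:
apply_moves --pt "255 0.035 0.094 0 0 0 0" --pt "255 0 0 0 0 0 0"

```text
time_s: 27.65
ee_pos: [0.4873, -0.0277, 0.0977]
eef_rot: [3.141, -0.0, -0.35]
force: [-3.4, -2.8, 6.8]
grip_width: 0.0119
grip_force: 15.0
```

```bash
python3 f.py
```

```text
t 27.95 s mm 143.01 f -3.9 sd 0.44 F [-2.75 -3.13  6.92] P [ 0.48727 -0.02779  0.09772]
```

Emit:
apply_moves --pt "255 0.025 0.07 0 0 0 0" --pt "255 0 0 0 0 0 0"

```text
time_s: 28.15
ee_pos: [0.4875, -0.0272, 0.0977]
eef_rot: [3.14, -0.0, -0.35]
force: [-3.5, -4.4, 7.3]
grip_width: 0.0119
grip_force: 15.0
```

```bash
python3 f.py
```

```text
t 28.45 s mm 143.58 f -5.08 sd 0.58 F [-3.25 -4.21  6.83] P [ 0.48745 -0.02725  0.09771]
```

Emit:
apply_moves --pt "255 0.025 0.066 0 0 0 0" --pt "255 0 0 0 0 0 0"

```text
time_s: 28.65
ee_pos: [0.4877, -0.0267, 0.0977]
eef_rot: [3.14, -0.0, -0.35]
force: [-3.9, -6.1, 6.9]
grip_width: 0.0119
grip_force: 15.0
```

```bash
python3 f.py
```

```text
t 28.95 s mm 144.13 f -6.74 sd 0.41 F [-3.68 -5.82  7.21] P [ 0.48765 -0.02674  0.09771]
```

Emit:
apply_moves --pt "255 -0.035 -0.094 0 0 0 0" --pt "255 -0.035 -0.094 0 0 0 0" --pt "255 -0.008 -0.02 0 0 0 0" --pt "255 0 0 0 0 0 0"

```text
time_s: 29.35
ee_pos: [0.4871, -0.0284, 0.0977]
eef_rot: [3.141, -0.0, -0.35]
force: [-2.2, -1.5, 5.9]
grip_width: 0.0117
grip_force: 15.0
```

```bash
python3 f.py
```

```text
Traceback (most recent call last):
  File "f.py", line 4, in <module>
    ctrl.camera('top'); o=ctrl.get_obs(); F.append(o['force']); P.append(o['ee_pos'])
    ~~~~~~~~~~~^^^^^^^
ValueError: 200 camera calls are used up
```

Emit:
apply_moves --pt "255 -0.014 -0.038 0 0 0 0" --pt "255 0 0 0 0 0 0" --pt "255 0 0 0 0 0 0"

```text
time_s: 29.9
ee_pos: [0.487, -0.0286, 0.0977]
eef_rot: [3.141, -0.0, -0.35]
force: [-1.1, 0.3, 6.4]
grip_width: 0.012
grip_force: 15.0
```

Emit:
apply_moves --pt "255 0 0 0 0 0 0"

```text
time_s: 30.0
ee_pos: [0.487, -0.0286, 0.0977]
eef_rot: [3.141, -0.0, -0.35]
force: [-1.0, -0.3, 6.4]
grip_width: 0.0116
grip_force: 15.0
```

Emit:
apply_moves --pt "240 -0.003 -0.01 0 0 0 0" --pt "200 0 0 0 0 0 0" --pt "160 0 0 0 0 0 0" --pt "150 0 0 0 0 0 0" --pt "150 0 0 0 0 0 0" --pt "150 0 0 0 0 0 0"

```text
time_s: 30.6
ee_pos: [0.4868, -0.0285, 0.0974]
eef_rot: [3.142, 0.0, -0.35]
force: [-1.6, -0.5, -0.5]
grip_width: 0.0388
grip_force: 0.0
```

Emit:
apply_moves --pt "150 0 0 1 0 0 0" --pt "150 0 0 3 0 0 0" --pt "150 0 0 4 0 0 0" --pt "150 0 0 4 0 0 0" --pt "150 0 0 0 0 0 0" --pt "150 0 0 0 0 0 0" --pt "150 0 0 0 0 0 0"

```text
time_s: 31.3
ee_pos: [0.4863, -0.0285, 0.2166]
eef_rot: [3.141, 0.002, -0.35]
force: [-0.3, -0.3, -0.5]
grip_width: 0.0387
grip_force: 0.0
```

```bash
python3 -c "
from station import ctrl
o=ctrl.get_obs();print(o['ee_pos'],o['force'],o['grip_width'],o['time_s'])
print(ctrl.hand_in())"
```

```text
[ 0.4863453  -0.02847727  0.21656527] [-0.34596883 -0.31636002 -0.48936862] 0.03871523083950898 31.3
the job is handed in; nothing more can be done
None
```

The job is handed in at 31.3 s, with no verdict returned: I found about 11.5 mm of play, pushed the blue post in about 12 mm for an estimated 2 N pinch, re-rocked the frame at about 7 N each way and felt no play, and let go with the hand clear.

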